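# Turn over the drying peg at the coffee bar

### The arm

A 6-joint arm with a two-finger parallel gripper is mounted at the origin on the work surface. World frame = base frame: x ahead of the robot, y to its left, z up, the work surface at z = 0. Lengths are in m, angles in degrees, forces in N, time in s.
With the tool pointing down it reaches from about 0.3 to 0.75 m from the base axis. Payload 8.5 kg.
Tool frame: the origin (TCP) lies midway between the tips of the shut fingers; the grasp point (between the pads) lies 19 mm behind it (env.grasp_offset is the distance from the TCP to the grasp point, in m); z points along the fingers, y is the line along which they close (so a half turn about z gives the same grasp; the last joint's range is limited). The gripper opens to 85 mm and grips with 20 to 120 N. Pads are 22 mm wide; open, the fingers measure 114 mm over their backs; the gripper's body (76 mm by 85 mm) begins 54 mm behind the grasp point. The pads swing forward as they close: fully open they stand 13 mm farther back than shut.
Start: joints at [-86.534, 21.807, 74.336, -0, 83.858, -12.336], TCP at [0.15, -0.529, 0.231] pointing down, gripper open.
Joint ranges: [-178.18, 178.18], [-50.72, 133.34], [12.68, 142.11], [-81.47, 261.47], [9.98, 163.14], [-165.26, 165.26]. Speed limits (degrees/s): [136.94, 136.94, 180, 180, 180, 180].

### API

Orientations are given as a 3x3 rotation matrix whose columns are the frame's x, y, z axes.
In Python, from rig import env gives the robot as it stands.
- The arm moves only by the tool servo_tool, never from a script. Its argument "deltas" is text: rows parted by semicolons, each of 7 numbers parted by spaces: the opening, from 0 (shut) to 1 (fully open), then the shift along the tool's x, y, z in mm, then the turn, a rotation vector about the tool's x, y, z in rad. A call has 1 to 8 rows; each row shifts and turns the commanded pose from where the row before left it, along the tool's axes as they then stand; what a row does not reach is not made up. A row lasts 1/12 s, in which the tool goes at most 41.7 mm and 7.16 degrees, less where a joint would pass 70% of its speed; a pose out of reach is approached as far as the arm can. A call is refused whole if a number of a shift passes 41.7 or a number of a turn 0.125, either way. A call with a gripper value outside its range is refused whole. The fingers move at their own pace and stop on an object; "newtons" is the grip in N (left out, the last holds). Time passes only in rows, so rows that do not move let the fingers close. It gives the time, the measured TCP pose, the force, the opening and the grip force at its end, in the units of the state.
- env.observe(): the state, without advancing time (a new reading comes with each control period).
- env.get_image(name): name is "scene" or "top" or "wrist"; returns a dict with "img" (420x560x3 uint8, red, green, blue), "depth" (420x560 float32, m along the optical axis (not along the pixel's ray), 0 where there is no reading), "camera_matrix" (3x3 intrinsics, pixels), "world_to_cam" (4x4, takes a point from world to camera coordinates). Camera axes: x right, y down, z forward; pixel columns grow to the right and rows downward; lengths in m; the calibration is good to about 2 mm. A picture is of the moment at which its call begins.
- env.close_job(): hands the job in; it is judged then, once.
Trained networks look in a picture, given as the dict that the camera call returned (one of the last four; its "shot" number tells which), for a name from the list of things; names that differ only in an ending like _2 or _b are one class to them, and where a whole thing is asked for, a point or a joint stands for the part that bears it (a point fixed in the world has none). Each returns a list of dicts, best first, with "conf" (0 to 1); they miss things now and then, are a little off and sometimes report something else, mostly with a low value. They report only what shows in the picture. A call takes as long as a camera call. They do not tell look-alikes from the thing itself.
- env.spot_in(name, picture): "bbox" ([centre column, centre row, width, height] in pixels, round what is visible of it).
- env.spot_point(name, picture): "uv" ([column, row] in pixels: a listed point, or the origin of a listed thing).
The state is a dict: "time_s": time; "q": joint angles; "qvel": joint speeds; "joint_efforts": joint torques, N m; "position": TCP position; "tool_rot": TCP orientation; "ft_force": force on the tool from outside, world axes, zero at the start; "wrist_torque": the same for the moment, N m; "grip_width": finger opening in m; "gripper_force": force on a finger pad.
Only numpy, scipy, OpenCV 4.12 (cv2) and the standard library are available. Lean on these libraries where they do the work, as an engineer would, in place of code of your own. Each camera call takes 0.05 s, during which the arm holds its last target. There are 200 camera calls.

### The job

A dry cup is still upside down on the drying peg, and a freshly washed one lies in the sloping wire rack. Lift the dry cup off and stand it upside down on the floor of the serving tray, then turn the washed cup mouth down over the freed peg so that it sits fully down on the stand. Set both cups down rather than dropping them, and leave the pitcher, the paper cups and the tamper where they are.

Things in the scene. Friction and masses are not known exactly. Their poses are not given: they have to be found in the camera images.
- washed_cup: The cup to be dried. Navy reusable cup, white 10 mm band at the open mouth, slightly tapered: 100 mm tall, closed base 52 mm dia. and 5 mm thick, mouth 58 mm dia., wall 3 mm, 0.12 kg. Origin: centre of the base's outer face; z runs along the axis from base to mouth. At the start it lies in the wire rack mouth roughly towards the left, its axis falling 20 degrees towards the mouth.
- washed_cup_mouth (a point): Centre of the washed cup's mouth, in the plane of the rim, 100 mm along z from the base; same axes as the cup.
- dry_cup: The cup to be cleared, same make as the other. Navy reusable cup, white 10 mm band at the open mouth, slightly tapered: 100 mm tall, closed base 52 mm dia. and 5 mm thick, mouth 58 mm dia., wall 3 mm, 0.12 kg. Origin: centre of the base's outer face; z runs along the axis from base to mouth. At the start it is upside down on the peg (z points down).
- dry_cup_mouth (a point): Centre of the dry cup's mouth, in the plane of the rim, 100 mm along z from the base; same axes as the cup.
- drying_stand: Fixed stand: dark round steel foot 120 mm dia., 10 mm thick; on it a grey round seat 84 mm dia., top 18 mm above the table; from its centre an upright steel peg 30 mm dia., 75 mm tall above the seat, tip tapered. Origin: centre of the underside, z up. A cup over the peg rests with its rim on the seat, its base 118 mm above the table.
- seat (a point): Centre of the seat's top face, on the peg's axis, 18 mm above the table; z up.
- tray: Fixed black serving tray, 200 mm (its x) by 160 mm (its y), 12 mm high rim 4 mm thick, floor 4 mm thick. Origin at the centre of the underside.
- tray_floor (a point): Centre of the tray's inner floor (192 by 152 mm), 4 mm above the table; x along the long side, z up.
- rack: Fixed sloping wire rack for one lying cup: dark base plate 150 (x) by 64 (y) by 8 mm, two steel rods 8 mm thick, 32 mm apart, falling towards its +x, on four legs, with a cross bar as stop at the low end. Both sides of the cup are free for fingers. Origin: centre of the underside; the cup's middle lies 70 mm above it, its mouth to +x.
- pitcher: Bystander: steel milk pitcher with a handle, 80 mm diameter, 95 mm tall. Origin at the centre of the underside.
- paper_cups: Bystander: stack of navy paper cups upside down, 80 mm diameter, 130 mm tall. Origin at the centre of the underside.
- tamper: Bystander: steel coffee tamper standing on its foot, 58 mm diameter, 90 mm tall. Origin at the centre of the underside.
Things that resemble listed ones, but are neither listed nor needed, are in the scene too. Leave any purple look-alike of the drying_stand alone.

How it is judged (in metres and radians):
On the way, in this order (a step that is already met when the one before it is completed fails the run):
1. the dry cup stands upside down on the tray's floor, let go (x of dry_cup_mouth in the frame of tray_floor between -0.07 and 0.07 m and y of dry_cup_mouth in the frame of tray_floor between -0.05 and 0.05 m and z of dry_cup_mouth in the frame of tray_floor between -0.004 and 0.004 m and angle between dry_cup's own z axis and vertical above 3.04 rad and contact force between the fingers and dry_cup below 0.1 N and linear speed of dry_cup below 0.02 m/s), for 0.2 s.
2. the washed cup sits upside down over the peg, its rim on the seat (z of washed_cup_mouth in the frame of seat between -0.004 and 0.004 m and horizontal distance between washed_cup and seat below 0.018 m and angle between washed_cup's own z axis and vertical above 3.04 rad), for 0.2 s.
At the end, for the whole second after the job is handed in: Dry cup upside down (0.1 rad) with its rim on the tray floor (4 mm; mouth centre within 70 x 50 mm of the tray centre); washed cup upside down (0.1 rad) over the peg, rim on the seat (4 mm), base centre within 18 mm of the peg axis; both at rest (all of step 2 and x of dry_cup_mouth in the frame of tray_floor between -0.07 and 0.07 m and y of dry_cup_mouth in the frame of tray_floor between -0.05 and 0.05 m and z of dry_cup_mouth in the frame of tray_floor between -0.004 and 0.004 m and angle between dry_cup's own z axis and vertical above 3.04 rad and linear speed of each of dry_cup, washed_cup below 0.02 m/s); the robot touches nothing.
It fails at once if a cup falls freely: faster than 0.7 m/s while not held (about 25 mm of fall) ((contact force between the fingers and dry_cup below 0.1 N and linear speed of dry_cup above 0.7 m/s) or (contact force between the fingers and washed_cup below 0.1 N and linear speed of washed_cup above 0.7 m/s)).
It fails at once if the pitcher, the paper cups or the tamper is moved by more than 30 mm (distance of any of pitcher, paper_cups, tamper from where it was at the start of the episode above 0.03 m).
It also fails if it takes over 58 s, if anything falls off the work surface, if the arm or the gripper's body presses on something with over 40 N, if the wrist force passes 120 N, or if a joint passes its speed limit or range.

## Working session

There is one attempt and no reset: what is moved stays moved. The work goes in short steps, Python scripts to look and compute and a tool call to move; the robot and the scene stay as the last step left them, time stands still between calls to the robot, and variables do not carry over. Pictures are saved under pics/ and viewed, at most 10 in all, crops included, and the job is handed in when it is done.

Besides the shell and the picture viewer there is one more tool, called by a JSON object that holds its "name" and its "arguments", one argument or row to a line. servo_tool: Moves the arm, as the interface text tells. Its arguments: {"type":"object","properties":{"deltas":{"type":"string"},"newtons":{"type":"number"}},"required":["deltas"]}

```bash
mkdir -p pics; ls; cat > h.py <<'E'
import numpy as np, cv2
from rig import env
def px2w(p,uv,z=None):
    K=p["camera_matrix"];T=np.linalg.inv(p["world_to_cam"])
    u,v=uv;d=p["depth"][int(round(v)),int(round(u))]
    r=np.linalg.inv(K)@[u,v,1]
    if z is None: return T[:3,:3]@(r*d)+T[:3,3]
    r=T[:3,:3]@r; return T[:3,3]+r*(z-T[2,3])/r[2]
E
python3 - <<'E'
from h import *
np.set_printoptions(precision=3,suppress=True)
for c in("scene","top"):
    p=env.get_image(c);cv2.imwrite(f"pics/{c}0.png",p["img"][...,::-1])
    np.savez(c+"0",**{k:p[k] for k in("img","depth","camera_matrix","world_to_cam")})
    for n in("washed_cup","drying_stand","tray","rack","pitcher","paper_cups","tamper"):
        print(c,n,[(np.round(d["bbox"]),round(d["conf"],2),px2w(p,d["bbox"][:2])) for d in env.spot_in(n,p)][:4])
    for n in("washed_cup_mouth","washed_cup","seat","tray_floor"):
        print(c,n,[(np.round(d["uv"]),round(d["conf"],2)) for d in env.spot_point(n,p)][:4])
E
```

```text
pics
scene washed_cup [(array([261., 215.,  34.,  20.]), 0.88, array([0.605, 0.008, 0.095])), (array([173., 225.,  63.,  55.]), 0.66, array([ 0.558, -0.281,  0.005]))]
scene drying_stand [(array([413., 220.,  41.,  33.]), 0.9, array([0.591, 0.504, 0.019])), (array([358., 176.,  33.,  29.]), 0.88, array([0.394, 0.359, 0.036])), (array([376., 260.,  42.,  40.]), 0.82, array([0.744, 0.345, 0.034])), (array([360., 217.,  32.,  30.]), 0.6, array([0.58 , 0.328, 0.034]))]
scene tray []
scene rack [(array([260., 230.,  51.,  26.]), 0.65, array([0.598, 0.002, 0.01 ]))]
scene pitcher [(array([360., 218.,  30.,  32.]), 0.46, array([0.584, 0.328, 0.035]))]
scene paper_cups [(array([329., 260.,  36.,  46.]), 0.96, array([0.782, 0.189, 0.105]))]
scene tamper [(array([192., 272.,  26.,  30.]), 0.59, array([ 0.765, -0.196,  0.049]))]
scene washed_cup_mouth [(array([277., 216.]), 0.7)]
scene washed_cup [(array([247., 217.]), 0.66)]
scene seat [(array([372., 259.]), 0.74), (array([360., 216.]), 0.71), (array([413., 220.]), 0.7)]
scene tray_floor [(array([176., 225.]), 0.86)]
top washed_cup []
top dryi
[... 351 characters left out ...]
 0.561, -0.282,  0.006]))]
top rack [(array([302., 206.,  51.,  34.]), 0.93, array([0.57 , 0.009, 0.095]))]
top pitcher [(array([299., 140.,  29.,  43.]), 0.67, array([0.778, 0.017, 0.008]))]
top paper_cups [(array([235., 143.,  30.,  35.]), 0.9, array([0.73 , 0.19 , 0.128])), (array([189., 212.,  42.,  42.]), 0.27, array([0.549, 0.309, 0.1  ]))]
top tamper [(array([372., 144.,  21.,  22.]), 0.59, array([ 0.76 , -0.194,  0.037]))]
top washed_cup_mouth [(array([284., 210.]), 0.85)]
top washed_cup [(array([318., 195.]), 0.55)]
top seat [(array([183., 151.]), 0.84), (array([124., 203.]), 0.8), (array([173., 272.]), 0.67), (array([190., 213.]), 0.59)]
top tray_floor [(array([394., 216.]), 0.63)]
```

```bash
python3 - <<'E'
import cv2
a=cv2.imread("pics/scene0.png");b=cv2.imread("pics/top0.png")
cv2.imwrite("pics/s1.png",cv2.resize(a[150:310,140:450],(800,413),interpolation=2))
cv2.imwrite("pics/t1.png",cv2.resize(b[110:310,95:450],(800,451),interpolation=2))
E
```

```text
(no output)
```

View pics/s1.png

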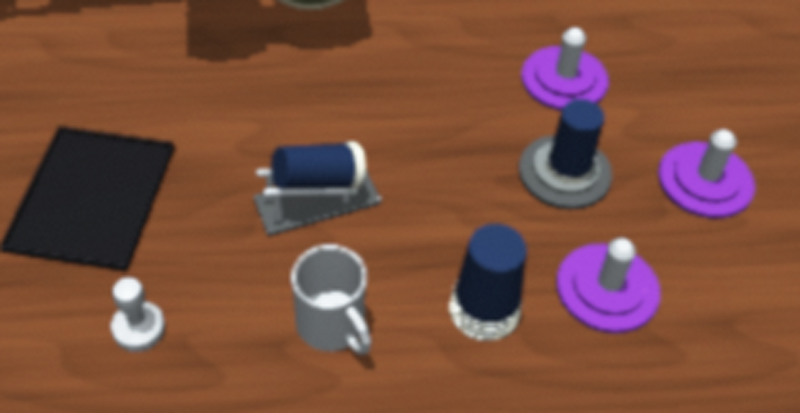

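View pics/t1.png

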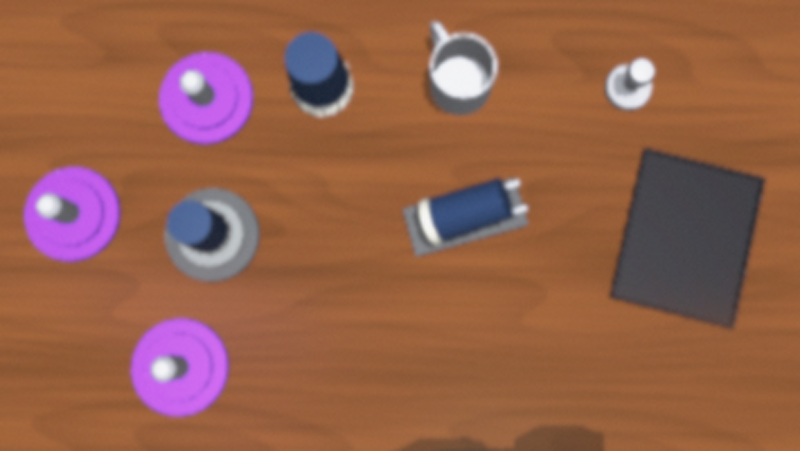

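The dry cup could be confused with the paper-cup stack at top (235,143) / scene (329,260). The real cup is on the grey stand at top (190,213) / scene (360,217). The stand could be confused with the purple ones at top (185,155), (129,205) and (175,273). The washed cup is in the rack at top (302,206), with the tray at top (401,215). Next I'll measure these from the depth clouds.

```bash
cat > m.py <<'E'
from h import *
from scipy.optimize import least_squares
np.set_printoptions(precision=4,suppress=True)
def cloud(p):
    d=p["depth"];v,u=np.mgrid[:420,:560];r=np.stack([u,v,np.ones_like(u)],-1)@np.linalg.inv(p["camera_matrix"]).T*d[...,None]
    T=np.linalg.inv(p["world_to_cam"]);return r@T[:3,:3].T+T[:3,3]
def R(t): return 26+3*t/.1
def fitaxis(P,p0):  # tapered cup: base point + axis (az,el), surface distance
    def f(x):
        a=np.array([np.cos(x[4])*np.cos(x[3]),np.cos(x[4])*np.sin(x[3]),np.sin(x[4])])
        d=P-x[:3];t=d@a;r=np.linalg.norm(d-np.outer(t,a),axis=1)
        rr=.026+.03*t
        return np.where(t<0.004,np.hypot(np.minimum(t,0.0),np.maximum(r-.026,0)) if False else np.where(r<.022,t,r-rr),np.where(t>.1,np.hypot(t-.1,0),r-rr))
    return least_squares(f,p0,loss="soft_l1",f_scale=.002)
E
python3 - <<'E'
from m import *
s=env.observe();print(s["q"],s["position"],s["tool_rot"],s["grip_width"])
P={}
for c in("scene","top"):
    p=np.load(c+"0.npz");w=cloud(p);hsv=cv2.cvtColor(p["img"],cv2.COLOR_RGB2HSV).astype(int)
    ok=p["depth"]>0
    # dry cup top face
    m=ok&(np.hypot(w[...,0]-.57,w[...,1]-.32)<.07)&(w[...,2]>.112)&(w[...,2]<.124);q=w[m]
    print(c,"dry top",m.sum(),q.mean(0),(q.min(0)+q.max(0))/2)
    m=ok&(np.hypot(w[...,0]-.57,w[...,1]-.32)<.065)&(w[...,2]>.004)&(w[...,2]<.022);q=w[m];print("foot",m.sum(),(q.min(0)+q.max(0))/2,q.max(0)-q.min(0))
    m=ok&(np.hypot(w[...,0]-.59,w[...,1]-.005)<.09)&(w[...,2]>.06)&(w[...,2]<.15);q=w[m];P[c]=q
    print("washed",m.sum(),q.mean(0),q.min(0),q.max(0))
    r=fitaxis(q,[.575,-.04,.087,1.3,-.35]);print(r.x,np.degrees(r.x[3:]),np.sqrt(np.mean(r.fun**2)))
    m=ok&(hsv[...,2]<75)&(abs(w[...,0]-.56)<.15)&(abs(w[...,1]+.28)<.15)&(w[...,2]<.02)&(w[...,2]>.001)
    m=cv2.morphologyEx(m.astype(np.uint8),cv2.MORPH_OPEN,np.ones((3,3)))>0
    print("tray",cv2.minAreaRect(w[m][:,:2].astype(np.float32)),m.sum())
q=np.vstack(list(P.values()))
r=fitaxis(q,[.575,-.04,.087,1.3,-.35]);print("both",r.x,np.degrees(r.x[3:]),np.sqrt(np.mean(r.fun**2)))
E
```

```text
[-86.5329  21.8059  74.3368   0.0015  83.8581 -12.3381] [ 0.1498 -0.5292  0.2313] [[ 0.9622  0.2724  0.    ]
 [ 0.2724 -0.9622  0.    ]
 [ 0.     -0.     -1.    ]] 0.08542551045577484
scene dry top 181 [0.5576 0.3339 0.1188] [0.5564 0.3345 0.1174]
foot 500 [0.5705 0.3201 0.013 ] [0.1274 0.1279 0.0179]
washed 617 [0.5931 0.0065 0.0863] [ 0.5506 -0.0617  0.06  ] [0.619  0.0672 0.1154]
[ 0.5942 -0.0351  0.0874  1.8677 -0.3461] [107.0112 -19.8302] 0.0019527472623429916
tray ((0.5609555840492249, -0.274852454662323), (0.16024798154830933, 0.20249012112617493), 76.60758209228516) 2443
top dry top 317 [0.5564 0.3333 0.1184] [0.5573 0.3334 0.1179]
foot 706 [0.569 0.318 0.013] [0.1261 0.1242 0.018 ]
washed 822 [0.5815 0.0089 0.0891] [ 0.5433 -0.0631  0.0607] [0.6222 0.0661 0.1145]
[ 0.5974 -0.0362  0.0871  1.8642 -0.3486] [106.8083 -19.9717] 0.0017908278884702993
tray ((0.5811421871185303, -0.28114745020866394), (0.15694627165794373, 0.15667064487934113), 76.11707305908203) 1307
both [ 0.596  -0.0356  0.0869  1.8628 -0.3493] [106.7314 -20.0139] 0.002028455801884678
```

{"name": "servo_tool", "arguments": {
  "deltas": "1 24 -27.6 0 0 0 0;1 24 -27.6 0 0 0 0;1 24 -27.6 0 0 0 0;1 24 -27.6 0 0 0 0;1 24 -27.6 0 0 0 0;1 24 -27.6 0 0 0 0;1 24 -27.6 0 0 0 0;1 24 -27.6 0 0 0 0"
}}

```text
time_s: 1.87
position: [0.2747, -0.2628, 0.2315]
tool_rot: [[0.962, 0.272, 0.0], [0.272, -0.962, -0.0], [0.0, 0.0, -1.0]]
ft_force: [0.8, 0.2, -0.1]
grip_width: 0.0859
gripper_force: 0.0
```

```bash
cat > st.py <<'E'
from m import *
import json,sys
s=env.observe();json.dump({k:np.array(s[k]).tolist() for k in("q","position","tool_rot")},open("log.jsonl","a"));open("log.jsonl","a").write("\n")
print(s["time_s"],s["q"],s["position"],"\n",s["tool_rot"])
E
python3 st.py
```

```text
1.8667 [-61.7397   4.4104  98.1168   0.0069  77.4428  12.4884] [ 0.2747 -0.2628  0.2315] 
 [[ 0.9624  0.2718  0.0004]
 [ 0.2718 -0.9624 -0.0004]
 [ 0.0002  0.0005 -1.    ]]
```

{"name": "servo_tool", "arguments": {
  "deltas": "1 24 -27.6 0 0 0 0;1 24 -27.6 0 0 0 0;1 24 -27.6 0 0 0 0;1 24 -27.6 0 0 0 0;1 24 -27.6 0 0 0 0;1 24 -27.6 0 0 0 0;1 24 -27.6 0 0 0 0;1 24 -27.6 0 0 0 0"
}}

```text
time_s: 2.53
position: [0.3994, 0.0022, 0.2316]
tool_rot: [[0.962, 0.272, 0.001], [0.272, -0.962, -0.0], [0.001, 0.001, -1.0]]
ft_force: [0.2, -0.3, -0.3]
grip_width: 0.0849
gripper_force: 0.0
```

```bash
python3 st.py
```

```text
2.5333 [-16.791    6.4543  95.7282  -0.0041  77.7704  57.4003] [0.3994 0.0022 0.2316] 
 [[ 0.9622  0.2724  0.0008]
 [ 0.2724 -0.9622 -0.0003]
 [ 0.0007  0.0005 -1.    ]]
```

{"name": "servo_tool", "arguments": {
  "deltas": "1 24 -27.6 0 0 0 0;1 24 -27.6 0 0 0 0;1 24 -27.6 0 0 0 0;1 24 -27.6 0 0 0 0;1 24 -27.6 0 0 0 0;1 12 -13.8 0 0 0 0;1 0 0 0 0 0 0"
}}

```text
time_s: 3.12
position: [0.4855, 0.1852, 0.2308]
tool_rot: [[0.961, 0.276, 0.0], [0.276, -0.961, 0.001], [0.0, -0.001, -1.0]]
ft_force: [-0.6, -0.9, 0.3]
grip_width: 0.0855
gripper_force: 0.0
```

```bash
python3 st.py; python3 - <<'E'
from m import *
p=env.get_image("wrist");np.savez("w0",**{k:p[k] for k in("img","depth","camera_matrix","world_to_cam")})
cv2.imwrite("pics/w0.png",p["img"][...,::-1])
w=cloud(p);m=(p["depth"]>0)&(np.hypot(w[...,0]-.557,w[...,1]-.333)<.06)&(abs(w[...,2]-.118)<.006)
q=w[m];print(m.sum(),q.mean(0),(q.min(0)+q.max(0))/2,q.max(0)-q.min(0))
E
```

```text
3.1167 [ 7.7972 18.7735 79.134   0.037  82.0832 81.7878] [0.4855 0.1852 0.2308] 
 [[ 0.9612  0.2757  0.0001]
 [ 0.2757 -0.9612  0.0007]
 [ 0.0003 -0.0006 -1.    ]]
3767 [0.5561 0.3342 0.1177] [0.5556 0.335  0.1163] [0.0516 0.0524 0.0085]
```

View pics/w0.png

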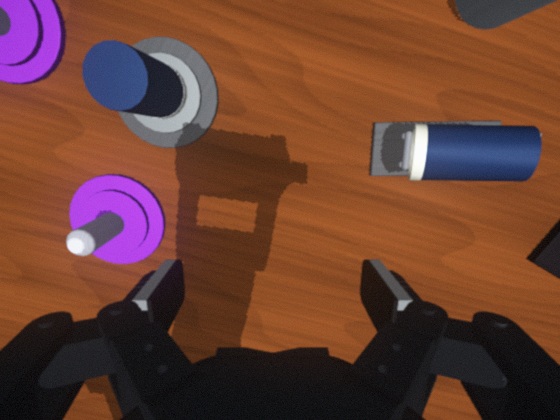

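Wrist view: the dry cup on the grey stand is at (115,75), the washed cup is at (475,150) with its white mouth to the left, and there are purple look-alikes at (115,220) and the top-left corner. The choice is confirmed.

{"name": "servo_tool", "arguments": {
  "deltas": "1 27.5 -31.7 0 0 0 0;1 27.5 -31.7 0 0 0 0;1 27.5 -31.7 0 0 0 0;1 20 -23 0 0 0 0;1 7.5 -8.7 0 0 0 0;1 0 0 0 0 0 0;1 0 0 0 0 0 0"
}}

```text
time_s: 3.75
position: [0.5555, 0.3326, 0.231]
tool_rot: [[0.962, 0.272, -0.001], [0.272, -0.962, -0.001], [-0.001, 0.0, -1.0]]
ft_force: [-0.6, -1.0, -0.3]
grip_width: 0.0856
gripper_force: 0.0
```

```bash
python3 st.py; python3 - <<'E'
from m import *
import json
p=np.load("w0.npz");w=cloud(p);hsv=cv2.cvtColor(p["img"],cv2.COLOR_RGB2HSV).astype(int)
# stand foot ring: points at z~.010 low saturation, fit circle outer
for z,lo,hi in((.010,.003,.0135),(.018,.0145,.022)):
    m=(p["depth"]>0)&(np.hypot(w[...,0]-.565,w[...,1]-.325)<.09)&(w[...,2]>lo)&(w[...,2]<hi)&(hsv[...,1]<70)
    c=cv2.minEnclosingCircle(w[m][:,:2].astype(np.float32));print("stand",z,m.sum(),c)
m=(p["depth"]>0)&(np.hypot(w[...,0]-.59,w[...,1]-.005)<.09)&(w[...,2]>.06)&(w[...,2]<.15);q=w[m]
r=fitaxis(q,[.596,-.036,.087,1.86,-.35]);print(m.sum(),r.x,np.degrees(r.x[3:]),np.sqrt(np.mean(r.fun**2)))
# kinematics
L=[json.loads(l) for l in open("log.jsonl")]
from scipy.spatial.transform import Rotation as Ro
def fk(q,k):
    d1,a1,L2,a3,L4,b,lt=k
    R1=Ro.from_euler("z",q[0],degrees=True);R2=R1*Ro.from_euler("y",q[1],degrees=True);R3=R2*Ro.from_euler("y",q[2],degrees=True)
    R4=R3*Ro.from_euler("z",q[3],degrees=True);R5=R4*Ro.from_euler("y",q[4],degrees=True);R6=R5*Ro.from_euler("z",q[5]+90,degrees=True)
    return R1.apply([a1,b,d1])+R2.apply([0,0,L2])+R3.apply([a3,0,L4])+R6.apply([0,0,lt]),R6.as_matrix()
f=lambda k:np.concatenate([fk(l["q"],k)[0]-l["position"] for l in L])
r=least_squares(f,[.3,0,.4,0,.4,.1,.2]);print(r.x,np.abs(r.fun).max(),np.abs(fk(L[0]["q"],r.x)[1]-L[0]["tool_rot"]).max())
E
```

```text
3.75 [20.4599 31.9813 57.0634 -0.0216 91.0047 94.6679] [0.5555 0.3326 0.231 ] 
 [[ 0.9623  0.2721 -0.0007]
 [ 0.2721 -0.9623 -0.0007]
 [-0.0008  0.0004 -1.    ]]
stand 0.01 3416 ((0.5528703927993774, 0.33261650800704956), 0.05994690582156181)
stand 0.018 1760 ((0.5536770224571228, 0.3326575756072998), 0.0421103872358799)
6912 [ 0.5958 -0.0347  0.0859  1.8626 -0.3529] [106.7203 -20.2225] 0.000676418323847559
[ 0.1301 -0.      0.5371  0.103   0.3508  0.1175  0.2575] 7.082235908839607e-10 3.622861559360313e-16
```

{"name": "servo_tool", "arguments": {
  "deltas": "1 1 -1.5 35 0 0 0;1 0 0 35 0 0 0;1 0 0 35 0 0 0;1 0 0 30 0 0 0;1 0 0 20 0 0 0;1 0 0 15 0 0 0;1 0 0 0 0 0 0;1 0 0 0 0 0 0"
}}

```text
time_s: 4.42
position: [0.5561, 0.3338, 0.0619]
tool_rot: [[0.963, 0.271, -0.001], [0.271, -0.963, -0.0], [-0.001, 0.0, -1.0]]
ft_force: [0.9, -0.4, 0.5]
grip_width: 0.0855
gripper_force: 0.0
```

{"name": "servo_tool", "arguments": {
  "deltas": "0 0 0 0 0 0 0;0 0 0 0 0 0 0;0 0 0 0 0 0 0;0 0 0 0 0 0 0;0 0 0 0 0 0 0;0 0 0 0 0 0 0;0 0 0 0 0 0 0;0 0 0 0 0 0 0",
  "newtons": 40
}}

```text
time_s: 5.08
position: [0.5568, 0.3352, 0.0634]
tool_rot: [[0.962, 0.272, 0.003], [0.272, -0.962, 0.001], [0.003, 0.0, -1.0]]
ft_force: [-1.8, -1.1, 6.6]
grip_width: 0.0543
gripper_force: 42.2
```

```bash
python3 st.py; wc log.jsonl
```

```text
5.0833 [20.6406 40.1454 70.4442 -0.0247 69.2441 94.8464] [0.5568 0.3352 0.0634] 
 [[ 0.9622  0.2723  0.0029]
 [ 0.2723 -0.9622  0.0006]
 [ 0.0029  0.0002 -1.    ]]
   5  105 2088 log.jsonl
```

{"name": "servo_tool", "arguments": {
  "deltas": "0 0 0 -10 0 0 0;0 0 0 -20 0 0 0;0 0 0 -30 0 0 0;0 0 0 -30 0 0 0;0 0 0 -30 0 0 0;0 0 0 -20 0 0 0;0 0 0 0 0 0 0"
}}

```text
time_s: 5.67
position: [0.5574, 0.3357, 0.2074]
tool_rot: [[0.962, 0.273, 0.009], [0.272, -0.962, 0.003], [0.01, -0.001, -1.0]]
ft_force: [-0.1, 0.5, -0.6]
grip_width: 0.0539
gripper_force: 42.7
```

{"name": "servo_tool", "arguments": {
  "deltas": "0 -5 18 0 0 0 0;0 -8 30 0 0 0 0;0 -10 36 0 0 0 0;0 -10 36 0 0 0 0;0 -10 36 0 0 0 0;0 -10 36 0 0 0 0;0 -10 36 0 0 0 0;0 -10 36 0 0 0 0"
}}

```text
time_s: 6.33
position: [0.557, 0.0596, 0.2008]
tool_rot: [[0.962, 0.273, -0.001], [0.273, -0.962, 0.0], [-0.001, -0.0, -1.0]]
ft_force: [0.9, 0.3, -1.2]
grip_width: 0.054
gripper_force: 42.7
```

{"name": "servo_tool", "arguments": {
  "deltas": "0 -10 36 0 0 0 0;0 -10 36 0 0 0 0;0 -10 36 0 0 0 0;0 -10 36 0 0 0 0;0 -10 36 0 0 0 0;0 -10 36 0 0 0 0;0 -10 36 0 0 0 0;0 -8 30 0 0 0 0"
}}

```text
time_s: 7.0
position: [0.5587, -0.2337, 0.2006]
tool_rot: [[0.962, 0.271, -0.001], [0.271, -0.962, 0.0], [-0.001, -0.001, -1.0]]
ft_force: [1.1, 0.4, -0.5]
grip_width: 0.0542
gripper_force: 42.7
```

{"name": "servo_tool", "arguments": {
  "deltas": "0 -6 20 0 0 0 0;0 -3 10 0 0 0 0;0 -2 4 0 0 0 0;0 0 0 0 0 0 0;0 0 0 0 0 0 0"
}}

```text
time_s: 7.42
position: [0.5582, -0.2658, 0.2012]
tool_rot: [[0.962, 0.273, -0.0], [0.273, -0.962, 0.001], [-0.0, -0.001, -1.0]]
ft_force: [-0.7, 0.9, -1.5]
grip_width: 0.0544
gripper_force: 42.7
```

```bash
python3 st.py; python3 - <<'E'
from m import *
for c in("scene","top"):
    p=env.get_image(c);w=cloud(p);o=env.observe()["position"]
    m=(p["depth"]>0)&(np.hypot(w[...,0]-o[0],w[...,1]-o[1])<.04)&(w[...,2]>.12)&(w[...,2]<.23);q=w[m]
    hsv=cv2.cvtColor(p["img"],cv2.COLOR_RGB2HSV);k=m&(hsv[...,2]>170)&(hsv[...,1]<60)
    print(c,m.sum(),q.min(0),q.max(0),"white",k.sum(),w[k].mean(0) if k.any() else 0)
    cv2.imwrite(f"pics/{c}1.png",cv2.resize(p["img"][150:290,130:330] if c=="scene" else p["img"][110:290,300:480],None,fx=3,fy=3)[...,::-1])
E
```

```text
7.4167 [-36.4217  29.9449  65.6641   0.0208  84.4315  37.7206] [ 0.5582 -0.2658  0.2012] 
 [[ 0.962   0.2732 -0.0004]
 [ 0.2732 -0.962   0.0007]
 [-0.0001 -0.0008 -1.    ]]
scene 418 [ 0.5484 -0.3019  0.1566] [ 0.5862 -0.2265  0.23  ] white 0 0
top 27 [ 0.5519 -0.2539  0.1564] [ 0.584  -0.2378  0.2153] white 0 0
```

View pics/scene1.png

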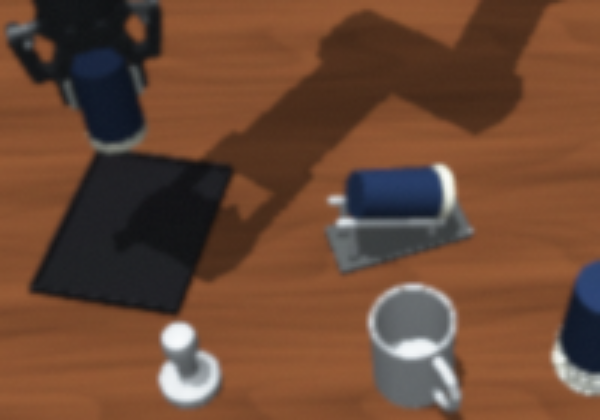

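The scene crop shows the dry cup held level above the tray at (105,100), clear of everything. I'll lower it now.

{"name": "servo_tool", "arguments": {
  "deltas": "0 0 0 15 0 0 0;0 0 0 30 0 0 0;0 0 0 30 0 0 0;0 0 0 30 0 0 0;0 0 0 20 0 0 0;0 0 0 13 0 0 0;0 0 0 6 0 0 0;0 0 0 3 0 0 0"
}}

```text
time_s: 8.18
position: [0.5583, -0.2661, 0.0538]
tool_rot: [[0.962, 0.273, -0.001], [0.273, -0.962, 0.001], [-0.001, -0.001, -1.0]]
ft_force: [0.2, 0.0, -1.1]
grip_width: 0.0543
gripper_force: 42.7
```

{"name": "servo_tool", "arguments": {
  "deltas": "0 0 0 2 0 0 0;0 0 0 1 0 0 0;0 0 0 1 0 0 0;0 0 0 0.5 0 0 0;0 0 0 0 0 0 0"
}}

```text
time_s: 8.6
position: [0.5584, -0.2671, 0.0503]
tool_rot: [[0.962, 0.272, 0.001], [0.272, -0.962, -0.0], [0.0, 0.001, -1.0]]
ft_force: [-1.7, 0.1, -1.0]
grip_width: 0.0543
gripper_force: 42.7
```

{"name": "servo_tool", "arguments": {
  "deltas": "0 0 0 1 0 0 0;0 0 0 0.5 0 0 0;0 0 0 0.5 0 0 0;0 0 0 0 0 0 0"
}}

```text
time_s: 8.93
position: [0.5584, -0.2672, 0.0493]
tool_rot: [[0.962, 0.272, 0.001], [0.272, -0.962, -0.001], [0.001, 0.001, -1.0]]
ft_force: [-2.6, 2.1, 9.0]
grip_width: 0.0542
gripper_force: 43.7
```

{"name": "servo_tool", "arguments": {
  "deltas": "0.75 0 0 0 0 0 0;0.9 0 0 0 0 0 0;1 0 0 0 0 0 0;1 0 0 0 0 0 0;1 0 0 0 0 0 0;1 0 0 0 0 0 0;1 0 0 0 0 0 0;1 0 0 0 0 0 0"
}}

```text
time_s: 9.6
position: [0.5582, -0.267, 0.0478]
tool_rot: [[0.962, 0.272, -0.0], [0.272, -0.962, 0.0], [-0.0, -0.0, -1.0]]
ft_force: [0.5, -0.2, -1.0]
grip_width: 0.0852
gripper_force: 0.0
```

{"name": "servo_tool", "arguments": {
  "deltas": "1 0 0 -15 0 0 0;1 0 0 -30 0 0 0;1 0 0 -35 0 0 0;1 0 0 -35 0 0 0;1 0 0 -30 0 0 0;1 0 0 -20 0 0 0;1 0 0 -10 0 0 0;1 0 0 0 0 0 0"
}}

```text
time_s: 10.27
position: [0.5587, -0.2674, 0.2248]
tool_rot: [[0.962, 0.272, 0.003], [0.272, -0.962, -0.002], [0.002, 0.003, -1.0]]
ft_force: [0.6, 0.4, 0.4]
grip_width: 0.0855
gripper_force: 0.0
```

```bash
python3 st.py; python3 - <<'E'
from m import *
for c in("scene","top","wrist"):
    p=env.get_image(c);w=cloud(p)
    m=(p["depth"]>0)&(np.hypot(w[...,0]-.558,w[...,1]+.267)<.05)&(w[...,2]>.095)&(w[...,2]<.115);q=w[m]
    if m.sum(): print(c,m.sum(),q.mean(0),q.std(0)[2],(q.min(0)+q.max(0))/2)
    if c=="scene":cv2.imwrite("pics/scene2.png",cv2.resize(p["img"][150:290,130:330],None,fx=3,fy=3)[...,::-1])
E
cat > k.py <<'E'
import json
from m import *
from scipy.spatial.transform import Rotation as Ro
K=[.13012,0,.5371,.103,.3508,.1175,.2575]
def fk(q,k):
    d1,a1,L2,a3,L4,b,lt=k
    e=lambda a,x:Ro.from_euler(a,x,degrees=True)
    R1=e("z",q[0]);R2=R1*e("y",q[1]);R3=R2*e("y",q[2]);R6=R3*e("z",q[3])*e("y",q[4])*e("z",q[5]+90)
    return R1.apply([a1,b,d1])+R2.apply([0,0,L2])+R3.apply([a3,0,L4])+R6.apply([0,0,lt]),R6
LO=np.array([-178.18,-50.72,12.68,-81.47,9.98,-165.26]);HI=np.array([178.18,133.34,142.11,261.47,163.14,165.26])
def ik(p,R,q0):
    def f(q):
        a,b=fk(q,K);return np.r_[(a-p)*10,(b.inv()*R).as_rotvec()*3]
    q0=np.clip(q0,LO+1,HI-1)
    r=least_squares(f,q0,bounds=(LO,HI),x_scale=50.);return r.x,np.abs(r.fun).max()
E
python3 - <<'E'
from k import *
L=[json.loads(l) for l in open("log.jsonl")];print(len(L))
r=least_squares(lambda k:np.concatenate([fk(l["q"],k)[0]-l["position"] for l in L]),K);print(r.x,abs(r.fun).max(),r.cost)
E
```

```text
10.2667 [-36.5083  29.0564  63.2911   0.0009  87.4288  37.6885] [ 0.5587 -0.2674  0.2248] 
 [[ 0.9622  0.2723  0.0031]
 [ 0.2723 -0.9622 -0.0023]
 [ 0.0024  0.0031 -1.    ]]
scene 206 [ 0.5591 -0.2659  0.1046] 0.002794161543086293 [ 0.5567 -0.2672  0.1028]
top 39 [ 0.5541 -0.2473  0.1032] 0.003211832423606683 [ 0.5614 -0.2508  0.1016]
wrist 2518 [ 0.5588 -0.2669  0.1036] 0.0011512126672021752 [ 0.5576 -0.2672  0.1007]
7
[ 0.1301 -0.      0.5371  0.103   0.3508  0.1175  0.2575] 2.7755575615628914e-16 1.013250739730834e-31
```

View pics/scene2.png

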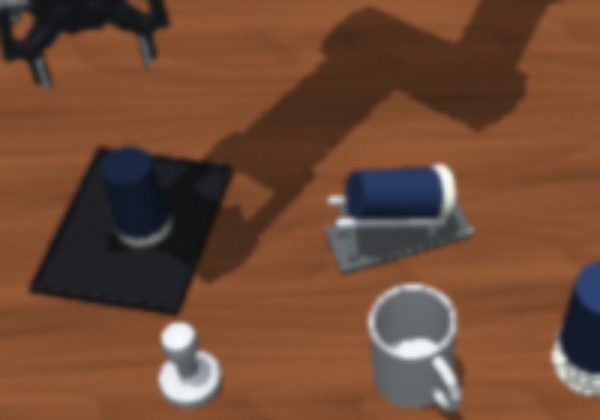

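The dry cup stands upside down and released on the tray at (135,195) in the crop, with its base at z≈0.104. Next I'll plan the washed cup.

```bash
cat > plan.py <<'E'
from k import *
B=np.array([.5958,-.0347,.0862]);az,el=np.radians([106.7,-20.1])
a=np.array([np.cos(el)*np.cos(az),np.cos(el)*np.sin(az),np.sin(el)])
h=np.cross([0,0,1],a);h/=np.linalg.norm(h)          # horizontal, perp to a
def grasp(phi,sg,t):
    # tool z: rotate a about h by +phi (downwards)
    z=Ro.from_rotvec(h*np.radians(phi)).apply(a); y=sg*h; x=np.cross(y,z)
    R=Ro.from_matrix(np.c_[x,y,z]); return B+a*t+.019*z,R
S=np.array([.5534,.3326,.118])
rc0=Ro.align_vectors([[0,0,-1]],[a])[0]
def final(phi,sg,t,th,up=0):
    p,R=grasp(phi,sg,t); r=Ro.from_euler("z",th,degrees=True)*rc0
    return S+[0,0,up]+r.apply(p-B),r*R
E
python3 - <<'E'
from plan import *
q0=np.array(env.observe()["q"])
for phi in(60,70,80):
  for sg in(1,-1):
    p,R=grasp(phi,sg,.042);qg,e=ik(p,R,q0);print("phi",phi,sg,"grasp z",R.as_matrix()[:,2],qg.round(),round(e,4))
    for th in range(0,360,20):
        pf,Rf=final(phi,sg,.042,th);z=Rf.as_matrix()[:,2];A=np.degrees(np.arctan2(z[1],z[0]))
        if not(15<A<150 or -80<A<-30): continue
        best=[]
        for s in ([15,50,70,0,30,q0[5]],[20,50,70,90,60,0],[20,50,70,-60,60,0],[20,40,80,170,60,0],[20,40,80,90,60,90],[20,40,80,90,60,-90],[20,40,80,-60,60,100]):
            q,e=ik(pf,Rf,np.array(s,float))
            if e<1e-3 and min((q-LO).min(),(HI-q).min())>2: best.append((np.abs(q-qg).max(),tuple(q.round())))
        if best: print("  th",th,"az",round(A),"el",round(np.degrees(np.arcsin(z[2]))),min(best))
E
```

```text
phi 60 1 grasp z [-0.0494  0.1647 -0.9851] [-15.  37.  81.   9.  68. 145.] 0.0
  th 0 az -73 el -30 (np.float64(292.6732260166797), (np.float64(38.0), np.float64(55.0), np.float64(60.0), np.float64(-54.0), np.float64(94.0), np.float64(-148.0)))
  th 20 az -53 el -30 (np.float64(293.9806762462176), (np.float64(39.0), np.float64(50.0), np.float64(73.0), np.float64(-63.0), np.float64(76.0), np.float64(-149.0)))
  th 40 az -33 el -30 (np.float64(291.43679763120497), (np.float64(38.0), np.float64(45.0), np.float64(87.0), np.float64(-77.0), np.float64(57.0), np.float64(-147.0)))
  th 100 az 27 el -30 (np.float64(225.4348897411134), (np.float64(18.0), np.float64(39.0), np.float64(111.0), np.float64(164.0), np.float64(30.0), np.float64(-81.0)))
  th 120 az 47 el -30 (np.float64(203.21339317684408), (np.float64(9.0), np.float64(39.0), np.float64(109.0), np.float64(121.0), np.float64(38.0), np.float64(-59.0)))
  th 140 az 67 el -30 (np.float64(190.69460736844132), (np.float64(3.0), np.float64(41.0), np.float64(102.0), np.float64(90.0), np.float64(51.0), np.float64(-46.0)))
  th 160 az 87 el -3
[... 7982 characters left out ...]
 np.float64(71.0), np.float64(114.0)))
  th 160 az 87 el -10 (np.float64(143.66260938396), (np.float64(-2.0), np.float64(52.0), np.float64(94.0), np.float64(85.0), np.float64(81.0), np.float64(125.0)))
  th 180 az 107 el -10 (np.float64(151.4695859907465), (np.float64(-1.0), np.float64(55.0), np.float64(79.0), np.float64(70.0), np.float64(95.0), np.float64(133.0)))
  th 200 az 127 el -10 (np.float64(155.7036702965272), (np.float64(2.0), np.float64(60.0), np.float64(64.0), np.float64(61.0), np.float64(111.0), np.float64(137.0)))
  th 220 az 147 el -10 (np.float64(156.82475336419532), (np.float64(6.0), np.float64(65.0), np.float64(48.0), np.float64(54.0), np.float64(128.0), np.float64(138.0)))
```

```bash
cat > seg.py <<'E'
from plan import *
from scipy.linalg import logm,expm
def T(p,R): M=np.eye(4);M[:3,:3]=R.as_matrix();M[:3,3]=p;return M
def screw(A,Bm,N,q,name):
    X=np.real(logm(np.linalg.inv(A)@Bm));E=expm(X/N);w=Ro.from_matrix(E[:3,:3]).as_rotvec()
    print(name,N,"row mm",(E[:3,3]*1e3).round(2),"rad",w.round(4));M=A.copy();zs=[];dq=0
    for i in range(N):
        M=M@E;qn,e=ik(M[:3,3],Ro.from_matrix(M[:3,:3]),q);dq=np.maximum(dq,abs(qn-q)*12);q=qn;zs.append(M[:3,3].round(3).tolist())
        if e>1e-3: print("IK fail",i,e)
    print("  q",q.round(1),"maxspeed",dq.round(),"tcp path",zs[::3])
    return q
def cur(): s=env.observe();return T(s["position"],Ro.from_matrix(s["tool_rot"])),np.array(s["q"])
PHI,SG,TT,TH=60,-1,.042,20
E
python3 - <<'E'
from seg import *
A,q=cur();p,R=grasp(PHI,SG,TT);z=R.as_matrix()[:,2]
q=screw(A,T(p-z*.1,R),16,q,"pre")
q=screw(T(p-z*.1,R),T(p,R),6,q,"grasp")
q=screw(T(p,R),T(p+[0,0,.12],R),5,q,"lift")
pf,Rf=final(PHI,SG,TT,TH,.11);q=screw(T(p+[0,0,.12],R),T(pf,Rf),20,q,"swing")
p2,_=final(PHI,SG,TT,TH,0);screw(T(pf,Rf),T(p2,Rf),6,q,"down")
print(p,R.as_matrix(),pf,p2)
E
```

```text
pre 16 row mm [15.92 -7.3   5.82] rad [ 0.0083  0.0084 -0.0989]
  q [-16.2  31.   73.1   8.4  81.4 -34.6] maxspeed [16. 12. 23.  8.  8. 59.] tcp path [[0.571, -0.255, 0.215], [0.604, -0.214, 0.199], [0.623, -0.164, 0.184], [0.627, -0.111, 0.172], [0.615, -0.058, 0.161], [0.588, -0.01, 0.152]]
grasp 6 row mm [ 0.   -0.   16.67] rad [ 0. -0.  0.]
  q [-14.8  36.8  80.6   9.1  68.  -35.3] maxspeed [ 3. 13. 18.  2. 28.  2.] tcp path [[0.588, -0.008, 0.135], [0.585, 0.001, 0.086]]
lift 5 row mm [  4.13   0.   -23.64] rad [ 0. -0.  0.]
  q [-14.8  29.3  72.3   8.5  83.6 -32.9] maxspeed [ 0. 21. 24.  2. 39.  6.] tcp path [[0.584, 0.006, 0.077], [0.584, 0.006, 0.149]]
swing 20 row mm [14.26  6.02 -6.09] rad [-0.0079 -0.0603 -0.0168]
  q [ 38.9  41.9  69.6 -61.1  81.3  19.8] maxspeed [37. 26.  5. 47. 18. 37.] tcp path [[0.586, 0.02, 0.181], [0.589, 0.066, 0.202], [0.589, 0.114, 0.215], [0.586, 0.163, 0.221], [0.581, 0.213, 0.217], [0.574, 0.26, 0.205], [0.566, 0.305, 0.185]]
down 6 row mm [15.88 -0.    9.17] rad [ 0.  0. -0.]
  q [ 38.9  50.1  73.4 -63.3  75.6  30.7] maxspeed [ 0. 18. 11.  5. 12. 23.] tcp path [[0.563, 0.319, 0.158], [0.563, 0.319, 0.103]]
[0.5835 0.0062 0.053 ] [[-0.2831  0.9578 -0.0494]
 [ 0.9436  0.2874  0.1647]
 [ 0.1719 -0.     -0.9851]] [0.5632 0.3194 0.1765] [0.5632 0.3194 0.0665]
```

{"name": "servo_tool", "arguments": {
  "deltas": "1 15.9 -7.3 5.8 0.008 0.008 -0.099;1 15.9 -7.3 5.8 0.008 0.008 -0.099;1 15.9 -7.3 5.8 0.008 0.008 -0.099;1 15.9 -7.3 5.8 0.008 0.008 -0.099;1 15.9 -7.3 5.8 0.008 0.008 -0.099;1 15.9 -7.3 5.8 0.008 0.008 -0.099;1 15.9 -7.3 5.8 0.008 0.008 -0.099;1 15.9 -7.3 5.8 0.008 0.008 -0.099"
}}

```text
time_s: 11.08
position: [0.626, -0.1459, 0.1794]
tool_rot: [[0.477, 0.879, 0.007], [0.875, -0.476, 0.09], [0.082, -0.037, -0.996]]
ft_force: [0.7, 0.0, -0.1]
grip_width: 0.086
gripper_force: 0.0
```

{"name": "servo_tool", "arguments": {
  "deltas": "1 15.9 -7.3 5.8 0.008 0.008 -0.099;1 15.9 -7.3 5.8 0.008 0.008 -0.099;1 15.9 -7.3 5.8 0.008 0.008 -0.099;1 15.9 -7.3 5.8 0.008 0.008 -0.099;1 15.9 -7.3 5.8 0.008 0.008 -0.099;1 15.9 -7.3 5.8 0.008 0.008 -0.099;1 15.9 -7.3 5.8 0.008 0.008 -0.099;1 15.9 -7.3 5.8 0.008 0.008 -0.099"
}}

```text
time_s: 11.75
position: [0.5877, -0.0101, 0.1502]
tool_rot: [[-0.289, 0.956, -0.049], [0.943, 0.293, 0.157], [0.164, -0.001, -0.986]]
ft_force: [0.4, -1.1, 0.0]
grip_width: 0.0854
gripper_force: 0.0
```

{"name": "servo_tool", "arguments": {
  "deltas": "1 0 0 0 0 0 0;1 0 0 0 0 0 0;1 0 0 0 0 0 0"
}}

```text
time_s: 12.0
position: [0.589, -0.0117, 0.1517]
tool_rot: [[-0.282, 0.958, -0.046], [0.946, 0.286, 0.155], [0.162, 0.0, -0.987]]
ft_force: [0.3, -0.8, 0.2]
grip_width: 0.0855
gripper_force: 0.0
```

```bash
python3 - <<'E'
from seg import *
p=env.get_image("wrist");w=cloud(p)
m=(p["depth"]>0)&(np.hypot(w[...,0]-.585,w[...,1]-.005)<.08)&(w[...,2]>.062)&(w[...,2]<.12)
M,q=cur();gx=(w-M[:3,3])@M[:3,:3]; m&=abs(gx[...,1])<.034
r=fitaxis(w[m],[.596,-.036,.087,1.86,-.35]);print(m.sum(),r.x,np.degrees(r.x[3:]),np.sqrt(np.mean(r.fun**2)))
cv2.imwrite("pics/w2.png",p["img"][...,::-1])
pg,R=grasp(PHI,SG,TT);q=screw(M,T(pg,R),8,q,"grasp")
E
```

```text
9967 [ 0.5959 -0.0343  0.086   1.8629 -0.3496] [106.7349 -20.0323] 0.0006400052595569907
grasp 8 row mm [ 0.28 -0.02 12.58] rad [ 0.0001  0.0013 -0.0001]
  q [-14.8  36.8  80.6   9.1  68.  -35.3] maxspeed [ 2. 10. 13.  2. 20.  2.] tcp path [[0.588, -0.01, 0.14], [0.586, -0.003, 0.102], [0.584, 0.004, 0.065]]
```

View pics/w2.png

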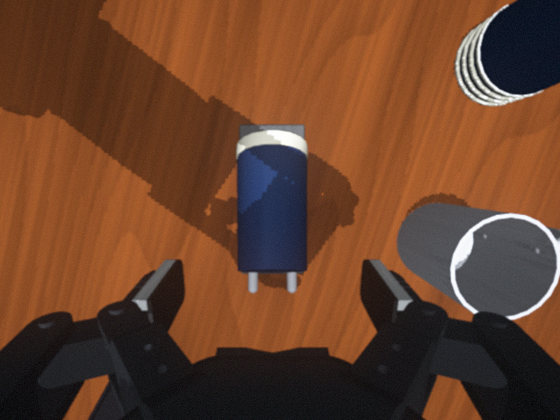

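The wrist view shows the washed cup centred between the open fingers, from (238,130) to (307,270), mouth away, with the pitcher clear on the right. I'll grasp it now.

{"name": "servo_tool", "arguments": {
  "deltas": "1 0.3 0 14 0 0.001 0;1 0.3 0 14 0 0.001 0;1 0.3 0 14 0 0.001 0;1 0.3 0 14 0 0.001 0;1 0.3 0 14 0 0.001 0;1 0.3 0 14 0 0.001 0;1 0.3 0 11 0 0.001 0;1 0.3 0 5.5 0 0.001 0"
}}

```text
time_s: 12.72
position: [0.5831, 0.0067, 0.0521]
tool_rot: [[-0.283, 0.958, -0.049], [0.944, 0.287, 0.163], [0.171, -0.0, -0.985]]
ft_force: [-1.0, 0.6, -0.2]
grip_width: 0.0852
gripper_force: 0.0
```

{"name": "servo_tool", "arguments": {
  "deltas": "1 0 0 0 0 0 0;0 0 0 0 0 0 0;0 0 0 0 0 0 0;0 0 0 0 0 0 0;0 0 0 0 0 0 0;0 0 0 0 0 0 0;0 0 0 0 0 0 0;0 0 0 0 0 0 0",
  "newtons": 60
}}

```text
time_s: 13.38
position: [0.5834, 0.0066, 0.055]
tool_rot: [[-0.285, 0.957, -0.047], [0.944, 0.289, 0.162], [0.169, 0.002, -0.986]]
ft_force: [-3.2, -1.9, 6.3]
grip_width: 0.0538
gripper_force: 62.2
```

{"name": "servo_tool", "arguments": {
  "deltas": "0 0 0 0 0 0 0;0 0 0 0 0 0 0"
}}

```text
time_s: 13.55
position: [0.5834, 0.0066, 0.055]
tool_rot: [[-0.285, 0.957, -0.047], [0.944, 0.289, 0.162], [0.169, 0.002, -0.986]]
ft_force: [-3.7, -1.3, 6.6]
grip_width: 0.054
gripper_force: 62.2
```

{"name": "servo_tool", "arguments": {
  "deltas": "0 2 0 -11 0 0 0;0 4 0 -22 0 0 0;0 4 0 -24 0 0 0;0 4 0 -24 0 0 0;0 4 0 -24 0 0 0;0 2.5 0 -13 0 0 0;0 0 0 0 0 0 0;0 0 0 0 0 0 0"
}}

```text
time_s: 14.22
position: [0.5832, 0.0072, 0.174]
tool_rot: [[-0.285, 0.957, -0.046], [0.944, 0.289, 0.163], [0.169, 0.003, -0.986]]
ft_force: [0.8, 1.1, -1.7]
grip_width: 0.0541
gripper_force: 63.6
```

```bash
python3 - <<'E'
from seg import *
M,q=cur()
Q=[]
for c in("scene","top"):
    p=env.get_image(c);w=cloud(p);hsv=cv2.cvtColor(p["img"],cv2.COLOR_RGB2HSV).astype(int)
    m=(p["depth"]>0)&(np.linalg.norm(w-(M[:3,3]-.019*M[:3,2]),axis=-1)<.08)&(hsv[...,0]>100)&(hsv[...,0]<130)&(hsv[...,1]>110)
    print(c,m.sum());Q.append(w[m])
# expected
g0,R0=grasp(PHI,SG,TT);A0=T(g0,R0);rel=np.linalg.inv(A0)
Be=(M@rel@np.r_[B,1])[:3];ae=M[:3,:3]@rel[:3,:3]@a
x0=[*Be,np.arctan2(ae[1],ae[0]),np.arcsin(ae[2])];print("exp",np.array(x0))
for q_ in Q+[np.vstack(Q)]:
    r=fitaxis(q_,x0);print("fit",r.x,np.sqrt(np.mean(r.fun**2)))
pf,Rf=final(PHI,SG,TT,TH,.11);q=screw(M,T(pf,Rf),20,q,"swing")
E
```

```text
scene 315
top 39
exp [ 0.5954 -0.0337  0.2073  1.8625 -0.3538]
fit [ 0.5937 -0.0343  0.2066  1.8603 -0.3565] 0.0032060333264319345
fit [ 0.5999 -0.05    0.2131  1.8692 -0.378 ] 0.0013699360519889316
fit [ 0.5937 -0.0343  0.2067  1.859  -0.3626] 0.003072377520439841
swing 20 row mm [14.22  6.03 -6.03] rad [-0.0077 -0.0602 -0.0168]
  q [ 38.9  41.9  69.6 -61.1  81.3  19.8] maxspeed [37. 26.  6. 47. 18. 37.] tcp path [[0.585, 0.021, 0.182], [0.589, 0.066, 0.203], [0.589, 0.114, 0.216], [0.586, 0.164, 0.221], [0.58, 0.213, 0.217], [0.573, 0.261, 0.205], [0.566, 0.305, 0.185]]
```

{"name": "servo_tool", "arguments": {
  "deltas": "0 14.2 6 -6 -0.0077 -0.0602 -0.0168;0 14.2 6 -6 -0.0077 -0.0602 -0.0168;0 14.2 6 -6 -0.0077 -0.0602 -0.0168;0 14.2 6 -6 -0.0077 -0.0602 -0.0168;0 14.2 6 -6 -0.0077 -0.0602 -0.0168;0 14.2 6 -6 -0.0077 -0.0602 -0.0168;0 14.2 6 -6 -0.0077 -0.0602 -0.0168;0 14.2 6 -6 -0.0077 -0.0602 -0.0168"
}}

```text
time_s: 14.98
position: [0.5875, 0.1314, 0.2168]
tool_rot: [[-0.382, 0.907, 0.175], [0.87, 0.417, -0.263], [-0.312, 0.052, -0.949]]
ft_force: [-0.1, -0.7, -1.8]
grip_width: 0.054
gripper_force: 63.6
```

{"name": "servo_tool", "arguments": {
  "deltas": "0 14.2 6 -6 -0.0077 -0.0602 -0.0168;0 14.2 6 -6 -0.0077 -0.0602 -0.0168;0 14.2 6 -6 -0.0077 -0.0602 -0.0168;0 14.2 6 -6 -0.0077 -0.0602 -0.0168;0 14.2 6 -6 -0.0077 -0.0602 -0.0168;0 14.2 6 -6 -0.0077 -0.0602 -0.0168;0 14.2 6 -6 -0.0077 -0.0602 -0.0168;0 14.2 6 -6 -0.0077 -0.0602 -0.0168"
}}

```text
time_s: 15.65
position: [0.5728, 0.2611, 0.2029]
tool_rot: [[-0.358, 0.838, 0.412], [0.592, 0.545, -0.593], [-0.722, 0.032, -0.692]]
ft_force: [0.5, 1.1, -2.6]
grip_width: 0.0543
gripper_force: 63.6
```

{"name": "servo_tool", "arguments": {
  "deltas": "0 14.2 6 -6 -0.0077 -0.0602 -0.0168;0 14.2 6 -6 -0.0077 -0.0602 -0.0168;0 14.2 6 -6 -0.0077 -0.0602 -0.0168;0 14.2 6 -6 -0.0077 -0.0602 -0.0168;0 0 0 0 0 0 0;0 0 0 0 0 0 0;0 0 0 0 0 0 0;0 0 0 0 0 0 0"
}}

```text
time_s: 16.32
position: [0.5635, 0.318, 0.1761]
tool_rot: [[-0.299, 0.803, 0.516], [0.402, 0.596, -0.695], [-0.865, -0.0, -0.502]]
ft_force: [-0.7, -0.8, -0.7]
grip_width: 0.0539
gripper_force: 63.7
```

```bash
cat > chk.py <<'E'
from seg import *
A0=T(np.array([.5834,.0066,.055]),Ro.from_matrix(np.array([[-.285,.957,-.047],[.944,.289,.162],[.169,.002,-.986]])))
B0=np.array([.5959,-.0343,.086]);e0=np.radians([106.73,-20.03]);a0=np.array([np.cos(e0[1])*np.cos(e0[0]),np.cos(e0[1])*np.sin(e0[0]),np.sin(e0[1])])
bt=(np.linalg.inv(A0)@np.r_[B0,1])[:3];at=A0[:3,:3].T@a0
M,q=cur();Be=M[:3,:3]@bt+M[:3,3];ae=M[:3,:3]@at;print("tcp",M[:3,3],"exp base",Be,"axis",ae)
def fitv(P,x0):
    def f(x):
        n=np.array([x[3],x[4],-np.sqrt(1-x[3]**2-x[4]**2)]);d=P-x[:3];t=d@n;r=np.linalg.norm(d-np.outer(t,n),axis=1)
        return np.where((t<.004)&(r<.023),t,np.where(t>.1,t-.1,r-.026-.03*t))
    r=least_squares(f,x0,loss="soft_l1",f_scale=.001);return r.x,np.sqrt(np.mean(r.fun**2))
Q=[]
for c in("scene","top"):
    p=env.get_image(c);w=cloud(p);hsv=cv2.cvtColor(p["img"],cv2.COLOR_RGB2HSV).astype(int)
    m=(p["depth"]>0)&(np.linalg.norm(w-Be-.045*ae,axis=-1)<.07)&(hsv[...,0]>100)&(hsv[...,0]<130)&(hsv[...,1]>110)
    Q.append(w[m]);print(c,m.sum(),fitv(w[m],[*Be,ae[0],ae[1]]) if m.sum()>20 else "")
    if c=="scene": cv2.imwrite(f"pics/{c}{int(env.observe()['time_s'])}.png",cv2.resize(p["img"][140:270,300:450],None,fx=4,fy=4)[...,::-1])
# goal: exp base over S (up), axis vertical
def goal(up):
    r=Ro.align_vectors([[0,0,-1]],[ae])[0];Rn=r.as_matrix()@M[:3,:3];G=np.eye(4);G[:3,:3]=Rn;G[:3,3]=S+[0,0,up]-Rn@bt;return G
E
python3 - <<'E'
from chk import *
import os
screw(M,goal(.11),2,q,"align")
screw(goal(.11),goal(0),8,q,"down")
os.system("ls pics")
E
```

```text
s1.png
scene0.png
scene1.png
scene16.png
scene2.png
t1.png
top0.png
top1.png
w0.png
w2.png
tcp [0.5635 0.318  0.1761] exp base [0.5552 0.3295 0.227 ] axis [-0.0037  0.005  -1.    ]
scene 463 (array([0.5528, 0.33  , 0.2286, 0.0062, 0.0005]), np.float64(0.0025516337697584763))
top 376 (array([ 0.5575,  0.3295,  0.2279, -0.0016, -0.0151]), np.float64(0.0021160622051278753))
align 2 row mm [ 0.36  0.2  -1.69] rad [-0.     -0.0031  0.    ]
  q [ 39.1  42.   69.5 -61.2  81.6  20. ] maxspeed [2. 1. 1. 1. 3. 1.] tcp path [[0.563, 0.319, 0.177]]
down 8 row mm [11.94  0.01  6.82] rad [-0. -0. -0.]
  q [ 39.1  50.1  73.3 -63.4  76.   30.8] maxspeed [ 4. 13.  7.  5.  9. 18.] tcp path [[0.562, 0.321, 0.163], [0.562, 0.321, 0.122], [0.562, 0.321, 0.081]]
```

View pics/scene16.png

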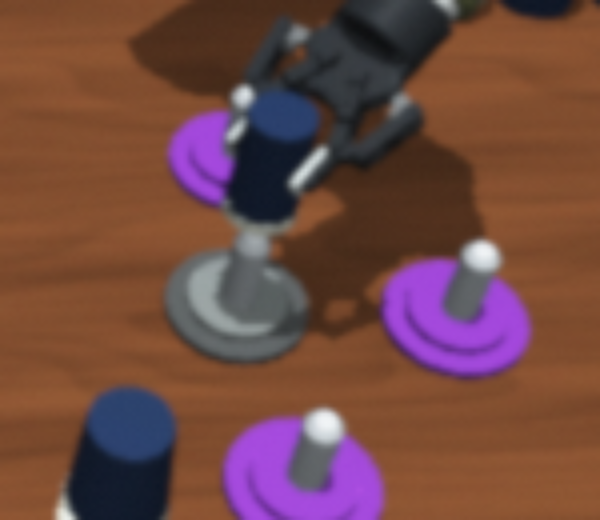

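{"name": "servo_tool", "arguments": {
  "deltas": "0 0.4 0.2 -1.7 0 -0.003 0;0 0.4 0.2 -1.7 0 -0.003 0;0 6 0 3.4 0 0 0;0 12 0 6.9 0 0 0;0 12 0 6.9 0 0 0;0 12 0 6.9 0 0 0;0 0 0 0 0 0 0"
}}

```text
time_s: 17.0
position: [0.5604, 0.3208, 0.1237]
tool_rot: [[-0.302, 0.802, 0.515], [0.394, 0.597, -0.699], [-0.868, -0.008, -0.496]]
ft_force: [0.2, 0.2, -3.2]
grip_width: 0.0538
gripper_force: 63.6
```

The cup hangs mouth down over the grey stand's peg, whose tip shows at (252,240), and clears the purple stands. I'll continue down gently.

{"name": "servo_tool", "arguments": {
  "deltas": "0 10 0 5.8 0 0 0;0 12 0 6.9 0 0 0;0 10 0 5.8 0 0 0;0 6 0 3.4 0 0 0;0 3.5 0 2 0 0 0;0 2 0 1.2 0 0 0;0 0 0 0 0 0 0"
}}

```text
time_s: 17.58
position: [0.5615, 0.3213, 0.0776]
tool_rot: [[-0.297, 0.802, 0.518], [0.397, 0.597, -0.697], [-0.869, -0.002, -0.496]]
ft_force: [0.3, -0.3, -1.5]
grip_width: 0.054
gripper_force: 63.6
```

```bash
python3 - <<'E'
from chk import *
print(env.observe()["ft_force"]);screw(M,goal(0),4,q,"rest")
E
```

```text
tcp [0.5615 0.3213 0.0776] exp base [0.553  0.3331 0.1284] axis [-0.0007 -0.0014 -1.    ]
scene 387 (array([ 0.5514,  0.334 ,  0.13  , -0.0019, -0.0134]), np.float64(0.0023309916819359306))
top 278 (array([ 0.556 ,  0.3331,  0.13  , -0.025 , -0.0103]), np.float64(0.0018950177629104518))
[-0.1581 -0.0213 -1.6778]
rest 4 row mm [2.18 0.02 1.41] rad [-0.0002  0.0002  0.0003]
  q [ 39.1  50.1  73.4 -63.4  76.   30.8] maxspeed [0. 2. 1. 1. 2. 3.] tcp path [[0.562, 0.321, 0.075], [0.562, 0.321, 0.067]]
```

{"name": "servo_tool", "arguments": {
  "deltas": "0 2.6 0 1.5 0 0 0;0 2.6 0 1.5 0 0 0;0 1.7 0 1 0 0 0;0 1 0 0.6 0 0 0;0 0 0 0 0 0 0"
}}

```text
time_s: 18.1
position: [0.5614, 0.3211, 0.0684]
tool_rot: [[-0.297, 0.802, 0.518], [0.397, 0.597, -0.697], [-0.869, -0.002, -0.496]]
ft_force: [0.5, -0.5, -1.4]
grip_width: 0.0537
gripper_force: 63.6
```

{"name": "servo_tool", "arguments": {
  "deltas": "0 0.9 0 0.5 0 0 0;0 0 0 0 0 0 0;0 0.9 0 0.5 0 0 0;0 0 0 0 0 0 0"
}}

```text
time_s: 18.43
position: [0.5616, 0.3212, 0.0668]
tool_rot: [[-0.297, 0.802, 0.518], [0.397, 0.597, -0.697], [-0.869, -0.001, -0.495]]
ft_force: [-0.2, -0.6, -1.9]
grip_width: 0.0537
gripper_force: 63.6
```

{"name": "servo_tool", "arguments": {
  "deltas": "0 0.9 0 0.5 0 0 0;0 0 0 0 0 0 0;0 0 0 0 0 0 0"
}}

```text
time_s: 18.68
position: [0.5617, 0.3211, 0.0666]
tool_rot: [[-0.296, 0.802, 0.519], [0.396, 0.597, -0.697], [-0.869, -0.001, -0.494]]
ft_force: [-1.2, -2.3, 5.8]
grip_width: 0.0535
gripper_force: 63.9
```

{"name": "servo_tool", "arguments": {
  "deltas": "0 0.9 0 0.5 0 0 0;0 0 0 0 0 0 0;0 0 0 0 0 0 0"
}}

```text
time_s: 18.93
position: [0.5617, 0.321, 0.0666]
tool_rot: [[-0.294, 0.802, 0.519], [0.396, 0.597, -0.698], [-0.87, 0.0, -0.493]]
ft_force: [-3.1, -0.4, 11.0]
grip_width: 0.054
gripper_force: 64.2
```

{"name": "servo_tool", "arguments": {
  "deltas": "0.75 0 0 0 0 0 0;0.9 0 0 0 0 0 0;1 0 0 0 0 0 0;1 0 0 0 0 0 0;1 0 0 0 0 0 0;1 0 0 0 0 0 0;1 0 0 0 0 0 0"
}}

```text
time_s: 19.52
position: [0.5614, 0.3212, 0.0645]
tool_rot: [[-0.297, 0.802, 0.518], [0.397, 0.597, -0.697], [-0.869, -0.002, -0.496]]
ft_force: [-0.2, -0.4, -0.5]
grip_width: 0.0856
gripper_force: 0.0
```

{"name": "servo_tool", "arguments": {
  "deltas": "1 0 0 -10 0 0 0;1 0 0 -15 0 0 0;1 0 0 -15 0 0 0;1 0 0 -15 0 0 0;1 0 0 -15 0 0 0;1 0 0 -15 0 0 0;1 0 0 -10 0 0 0;1 0 0 0 0 0 0"
}}

```text
time_s: 20.18
position: [0.511, 0.39, 0.1134]
tool_rot: [[-0.296, 0.8, 0.521], [0.398, 0.6, -0.694], [-0.868, 0.002, -0.496]]
ft_force: [0.2, -0.9, 1.1]
grip_width: 0.0852
gripper_force: 0.0
```

```bash
python3 - <<'E'
from chk import *
for c in("scene","top","wrist"):
    p=env.get_image(c);w=cloud(p)
    for nm,x,y,z in(("washed",.5534,.3326,.118),("dry",.5588,-.2669,.104)):
        m=(p["depth"]>0)&(np.hypot(w[...,0]-x,w[...,1]-y)<.045)&(abs(w[...,2]-z)<.006)
        if m.sum()>20: print(c,nm,m.sum(),w[m].mean(0))
    if c=="scene":
        hsv=cv2.cvtColor(p["img"],cv2.COLOR_RGB2HSV).astype(int)
        m=(p["depth"]>0)&(np.hypot(w[...,0]-.5534,w[...,1]-.3326)<.05)&(w[...,2]>.03)&(hsv[...,0]>100)&(hsv[...,0]<130)&(hsv[...,1]>110)
        print(fitv(w[m],[.5534,.3326,.118,0,0]))
        cv2.imwrite("pics/end.png",cv2.resize(p["img"][140:290,130:450],None,fx=2.5,fy=2.5)[...,::-1])
E
```

```text
tcp [0.511  0.39   0.1134] exp base [0.5024 0.4017 0.1642] axis [ 0.0016  0.0011 -1.    ]
scene 16 
top 14 
scene washed 181 [0.555  0.3315 0.1185]
scene dry 194 [ 0.5588 -0.2661  0.105 ]
(array([0.551 , 0.3327, 0.1192, 0.0025, 0.0122]), np.float64(0.001993377188225358))
top washed 310 [0.5536 0.331  0.1183]
top dry 306 [ 0.5581 -0.2676  0.105 ]
wrist washed 655 [0.5416 0.3489 0.1151]
wrist dry 48 [ 0.5536 -0.2458  0.1006]
```

View pics/end.png

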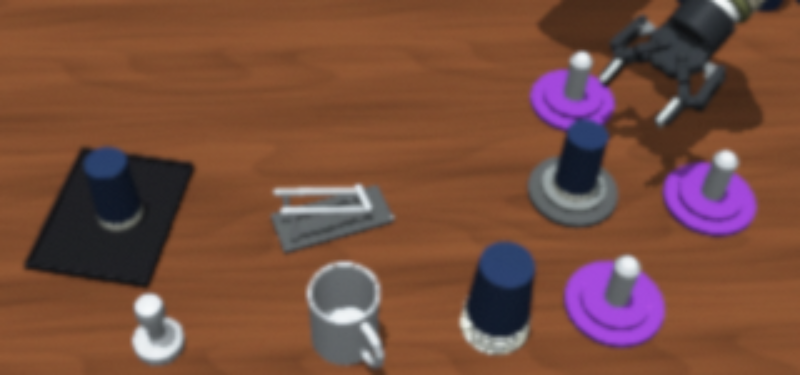

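The end picture shows the dry cup on the tray at (113,190) and the washed cup fully down on the grey seat at (580,160). The gripper is clear and the pitcher, paper cups and tamper haven't moved. I'm handing in.

```bash
python3 -c "
from rig import env
print(env.close_job())"
```

```text
the job is handed in; nothing more can be done
None
```

I handed the job in at about 20 s of the 58 s: the dry cup stands upside down on the tray floor, and the washed cup sits mouth down over the peg with its rim on the seat; no verdict came back.

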